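# Open the slide-lid column case and put the long column away

### The arm

A 6-joint arm with a two-finger parallel gripper is mounted at the origin on a cart in front of the work surface, level with it; the furniture and walls round the work are solid. World frame = base frame: x ahead of the robot, y to its left, z up, the work surface at z = 0. Lengths are in m, angles in rad, forces in N, time in s.
With the tool pointing down it reaches from about 0.25 to 0.85 m from the base axis. Payload 12.5 kg.
Tool frame: the origin (TCP) lies between the finger pads; the fingertips stand 25 mm ahead of it and the grasp point (between the pads) lies 6 mm ahead of it; z points along the fingers, y is the line along which they close (so a half turn about z gives the same grasp; the last joint's range is limited). The gripper opens to 93 mm and grips with 3 to 60 N. Pads are 15 mm wide; open, the fingers measure 128 mm over their backs; the gripper's body (75 mm by 188 mm) begins 65 mm behind the grasp point.
Start: joints at [-1.328, 0.351, 1.652, -0, 1.139, -0.085], TCP at [0.177, -0.521, 0.244] pointing down, gripper open.
Joint ranges: [-2.75, 2.75], [-0.79, 2.1], [0.01, 2.65], [-1.57, 4.71], [0.07, 3.14], [-2.87, 2.87]. Speed limits (rad/s): [2.22, 2.22, 2.79, 3.14, 3.14, 3.14].

### API

Orientations are given as a unit quaternion [w, x, y, z].
In Python, from station import arm gives the robot as it stands.
- The arm moves only by the tool jog_arm, never from a script. Its argument "deltas" is a list of rows, each a list of 7 numbers: the turn, a rotation vector about the tool's x, y, z in units of 5 degrees (1.0 is 5 degrees), then the shift along the tool's x, y, z in units of 30 mm (1.0 is 30 mm), then the finger opening in mm, from 0 to 93. In form: [[ax, ay, az, x, y, z, claw], ...]. A call has exactly 5 rows; each row shifts and turns the commanded pose from where the row before left it, along the tool's axes as they then stand; what a row does not reach is not made up. A row lasts 1/10 s, in which the tool goes at most 50 mm and 8.59 degrees, less where a joint would pass 70% of its speed; a pose out of reach is approached as far as the arm can. A call is refused whole if a number of a shift passes 1 or a number of a turn 1, either way. A call with a gripper value outside its range is refused whole. The fingers move at their own pace and stop on an object; the grip force is fixed at half the most. Time passes only in rows, so rows that do not move let the fingers close, or fill a call up. It gives the time, the measured TCP pose, the force, the opening and the grip force at its end, in the units of the state.
- arm.read_state(): the state, without advancing time (a new reading comes with each control period).
- arm.grab_frame(name): name is "scene" or "side" or "wrist"; returns a dict with "frame" (420x560x3 uint8, red, green, blue), "mtx" (3x3 intrinsics, pixels), "xyz" and "rotation" of the camera in the world. Camera axes: x right, y down, z forward; pixel columns grow to the right and rows downward; lengths in m; the calibration is good to about 2 mm. The wrist camera is an equidistant fisheye: a pixel r from the principal point sees the ray r / f radians off the axis. A picture is of the moment at which its call begins. There is no depth.
- arm.close_job(): hands the job in; it is judged then, once.
Trained networks look in a picture, given as the dict that the camera call returned (one of the last four; its "shot" number tells which), for a name from the list of things; names that differ only in an ending like _2 or _b are one class to them, and where a whole thing is asked for, a point or a joint stands for the part that bears it (a point fixed in the world has none). Each returns a list of dicts, best first, with "score" (0 to 1); they miss things now and then, are a little off and sometimes report something else, mostly with a low value. They report only what shows in the picture. A call takes as long as a camera call. They do not tell look-alikes from the thing itself.
- arm.look_for(thing, picture): "at" ([row, column] as shares, 0 to 1, of the picture: columns of its width, rows of its height, amid what is visible of it).
The state is a dict: "time": time; "joints": joint angles; "qd": joint speeds; "tau": joint torques, N m; "ee_pos": TCP position; "tcp_rot": TCP orientation; "contact_force": force on the tool from outside, world axes, zero at the start; "ft_torque": the same for the moment, N m; "opening": opening from 0.0 (shut) to 1.0 (fully open); "gripper_force": force on a finger pad.
Only numpy, scipy, OpenCV 4.12 (cv2) and the standard library are available. Lean on these libraries where they do the work, as an engineer would, in place of code of your own. Each camera call takes 0.05 s, during which the arm holds its last target. There are 200 camera calls.

### The job

Open the white column case: lift its grey sliding lid over the lip at the low end, slide it all the way out of its grooves and lay it flat on the bench with the grip bar up. Then put the longer of the two separation columns lying on the bench into the case, lengthwise in the notches of both cradles, and let go. Set both down gently and leave the shorter column, the beaker, the dropper bottle and the jar where they are.

Things in the scene. Friction and masses are not known exactly. Their poses are not given: they have to be found in the camera images.
- case: White case screwed to the bench, 152 long (its x) x 108 wide (y) x 54 mm high. Origin: centre of its underside, z up. The lid rests on side ledges at z = 34 mm in grooves 16 mm high (z 34 to 50) and 96 mm wide, under full-length side rails (top z = 54) that leave 80 mm clear between them. It comes out along -x only, at the low end; once lifted it must travel 144 mm to be free of the rails.
- case_lip (a point): Middle of the lip: top edge of the low end wall, at x = -73, z = 40 mm of the case, axes as the case. It stands 6 mm above the lid's underside, so the lid must rise more than 6 mm to pass over it; the rails stop it at 12 mm. The other end wall is 54 mm high.
- case_seat (a point): Where the column's centre belongs: x = 0, y = 0, z = 18 mm of the case, axes as the case; the column lies along x. Inside, the case is 140 mm long and 80 mm wide, floor at z = 5 mm; two cross-wise grey cradles, 10 mm thick, at x = +42 and -42 mm, each with a notch 24 mm wide at y = 0, notch bottom z = 11, shoulders z = 19 mm.
- lid: Flat grey plastic lid, 136 long (its x) x 92 wide (its y) x 4 mm thick, about 0.14 kg, loose in the case's grooves, with 2 mm play all round. Origin: centre of its underside; z up; at the start its axes match the case's. On its top stands a cross-wise grip bar, 14 mm along x, 50 mm along y, 28 mm high above the lid's top, centred at x = -10 mm.
- lid_grip (a point): Point in the middle of the lid's grip bar, 20 mm above the lid's underside (16 mm above its top), axes as the lid. Pinch the bar across its 14 mm, fingers closing along the lid's x.
- long_column_mid (a point): Centre of the longer steel separation column, 117 mm long along its y, with 15 mm thick end fittings (34 to 50 mm from the middle) and a 10 mm thick tube between, about 0.15 kg; it lies on the bench with its centre 7 mm up; z up. Grasp across the tube.
- short_column_mid (a point): Centre of the shorter column, of the same kind but 92 mm long along its y; it lies on the bench; leave it alone.
- beaker_mid (a point): Centre of a clear beaker, 58 mm wide, 69 mm high; leave it alone.
- dropper_bottle_mid (a point): Centre of a small amber dropper bottle, 32 mm wide, 68 mm high; leave it alone.
- jar_mid (a point): Centre of a jar with a screw lid, 63 mm wide, 70 mm high; leave it alone.
There are look-alikes about, which are no part of the job. Leave any black look-alike of the case alone.

How it is judged:
By the outcome, as a careful person would: the job done as asked, in the order asked, and still so for the second after the job is handed in, with the robot touching nothing.
It also fails if it takes over 58 s, if anything falls off the work surface, if the arm or the gripper's body presses on something with over 40 N, if the wrist force passes 120 N, or if a joint passes its speed limit or range.

## Working session

There is one attempt and no reset: what is moved stays moved. The work goes in short steps, Python scripts to look and compute and a tool call to move; the robot and the scene stay as the last step left them, time stands still between calls to the robot, and variables do not carry over. Pictures are saved under pics/ and viewed, at most 10 in all, crops included, and the job is handed in when it is done.

Besides the shell and the picture viewer there is one more tool, called as a command line: name --pt "numbers of a row" for each row, then --argument value for the rest. jog_arm: Moves the arm, as the interface text tells. Its arguments: {"type":"object","properties":{"deltas":{"type":"array","items":{"type":"array","items":{"type":"number"}}}},"required":["deltas"]}

```bash
mkdir -p pics; cat > h.py <<'E'
import numpy as np, cv2
from station import arm
from scipy.spatial.transform import Rotation as R
def ray(p,uv,fish=False):
    K=np.array(p["mtx"]);x=(uv[0]-K[0,2])/K[0,0];y=(uv[1]-K[1,2])/K[1,1]
    if fish:
        r=np.hypot(x,y);d=np.array([x/r*np.sin(r),y/r*np.sin(r),np.cos(r)]) if r>1e-9 else np.array([0,0,1.])
    else: d=np.array([x,y,1.])
    return rot(p)@d
def rot(p):
    r=np.array(p["rotation"],float)
    return r if r.shape==(3,3) else R.from_quat(r[[1,2,3,0]]).as_matrix()
def onz(p,uv,z,fish=False):
    d=ray(p,uv,fish);c=np.array(p["xyz"]);return c+d*(z-c[2])/d[2]
def proj(p,X,fish=False):
    K=np.array(p["mtx"]);v=rot(p).T@(np.array(X)-np.array(p["xyz"]))
    if fish:
        a=np.arctan2(np.hypot(v[0],v[1]),v[2]);n=np.hypot(v[0],v[1]);q=v[:2]/n*a
    else:q=v[:2]/v[2]
    return np.array([q[0]*K[0,0]+K[0,2],q[1]*K[1,1]+K[1,2]])
def save(p,name): cv2.imwrite("pics/"+name,cv2.cvtColor(p["frame"],cv2.COLOR_RGB2BGR))
def st():
    s=arm.read_state();print({k:np.round(s[k],4).tolist() for k in("time","joints","ee_pos","tcp_rot","contact_force","opening","gripper_force")})
    return s
E
python3 - <<'E'
from h import *
Z=dict(case=.03,case_lip=.04,case_seat=.018,lid=.038,lid_grip=.054,long_column_mid=.007,short_column_mid=.007,beaker_mid=.035,dropper_bottle_mid=.034,jar_mid=.035)
for n in("scene","side"):
    p=arm.grab_frame(n);save(p,n+"0.png");print(n,np.round(p["xyz"],3),np.round(rot(p),3).tolist(),np.round(p["mtx"],1).tolist())
    for t in Z:
        for d in arm.look_for(t,p)[:3]:
            uv=(d["at"][1]*560,d["at"][0]*420);print(t,round(d["score"],2),np.round(uv),np.round(onz(p,uv,Z[t]),3)[:2])
st()
E
```

```text
scene [-0.292 -0.376  0.604] [[0.414, -0.439, 0.798], [-0.91, -0.178, 0.374], [-0.022, -0.881, -0.473]] [[481.3, 0.0, 284.8], [0.0, 481.3, 208.4], [0.0, 0.0, 1.0]]
case 0.74 [246. 232.] [0.536 0.113]
case 0.56 [279. 287.] [ 0.38  -0.044]
case_lip 0.93 [250. 234.] [0.519 0.093]
case_lip 0.64 [274. 288.] [ 0.361 -0.042]
case_seat 0.64 [245. 233.] [0.55  0.124]
case_seat 0.59 [274. 287.] [ 0.389 -0.028]
lid 0.9 [245. 220.] [0.575 0.136]
lid_grip 0.6 [244. 220.] [0.55  0.123]
long_column_mid 0.64 [420. 253.] [ 0.636 -0.268]
short_column_mid 0.64 [410. 291.] [ 0.495 -0.275]
short_column_mid 0.28 [421. 255.] [ 0.631 -0.271]
beaker_mid 0.96 [301. 185.] [0.807 0.089]
dropper_bottle_mid 0.73 [375. 210.] [ 0.746 -0.134]
jar_mid 0.32 [243. 232.] [0.526 0.115]
side [ 0.7   -0.609  0.981] [[0.988, 0.114, -0.107], [0.155, -0.798, 0.582], [-0.019, -0.592, -0.806]] [[416.8, 0.0, 276.2], [0.0, 416.8, 206.8], [0.0, 0.0, 1.0]]
case 0.72 [289. 192.] [0.603 0.137]
case 0.63 [206. 231.] [ 0.399 -0.03 ]
case_lip 0.94 [271. 205.] [0.561 0.076]
case_lip 0.61 [201. 230.] [ 0.388 -0.033]
case_lip 0.52 [334. 281.] [ 0.752 -0.132]
case_seat 0.94 [275. 208.] [0.571 0.084]
case_seat 0.66 [202. 234.] [ 0.386 -0.033]
lid 0.81 [278. 186.] [0.57  0.148]
lid_grip 0.66 [274. 187.] [0.561 0.13 ]
long_column_mid 0.51 [279. 334.] [ 0.636 -0.274]
long_column_mid 0.28 [274. 187.] [0.552 0.168]
short_column_mid 0.56 [220. 326.] [ 0.493 -0.275]
beaker_mid 0.88 [354. 211.] [0.791 0.09 ]
beaker_mid 0.3 [275. 333.] [ 0.628 -0.283]
dropper_bottle_mid 0.74 [332. 282.] [ 0.748 -0.133]
jar_mid 0.7 [331. 281.] [ 0.746 -0.132]
jar_mid 0.67 [262. 125.] [0.477 0.398]
{'time': 1.1, 'joints': [-1.3276, 0.3507, 1.6518, 0.0, 1.1391, -0.0846], 'ee_pos': [0.1771, -0.5207, 0.2436], 'tcp_rot': [-0.0, 0.9866, 0.1632, 0.0], 'contact_force': [0.4941, 0.2722, 0.6244], 'opening': 1.0024, 'gripper_force': 0.0}
```

```bash
python3 -c "
import cv2
a=cv2.imread('pics/scene0.png');b=cv2.imread('pics/side0.png')
cv2.imwrite('pics/scene0b.png',cv2.resize(a,(800,600),interpolation=cv2.INTER_CUBIC));cv2.imwrite('pics/side0b.png',cv2.resize(b,(800,600),interpolation=cv2.INTER_CUBIC))"
```

```text
(no output)
```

View pics/scene0b.png

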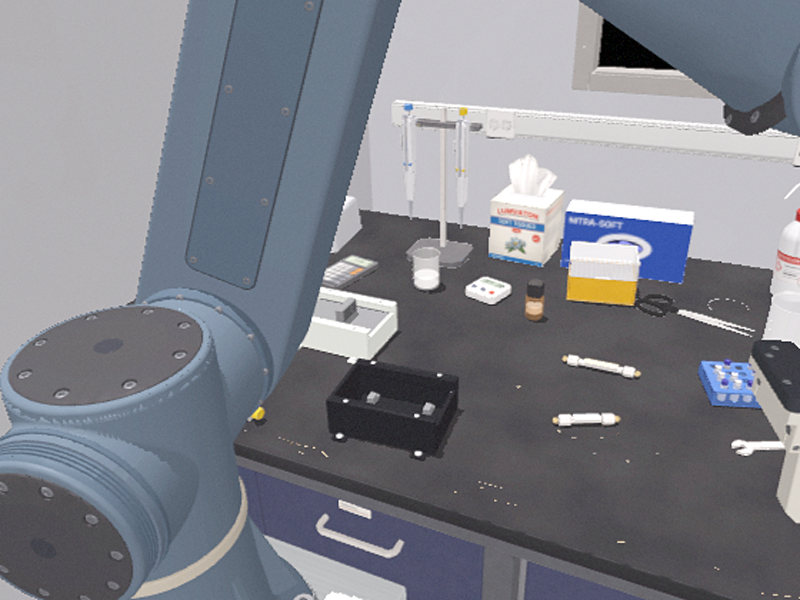

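View pics/side0b.png

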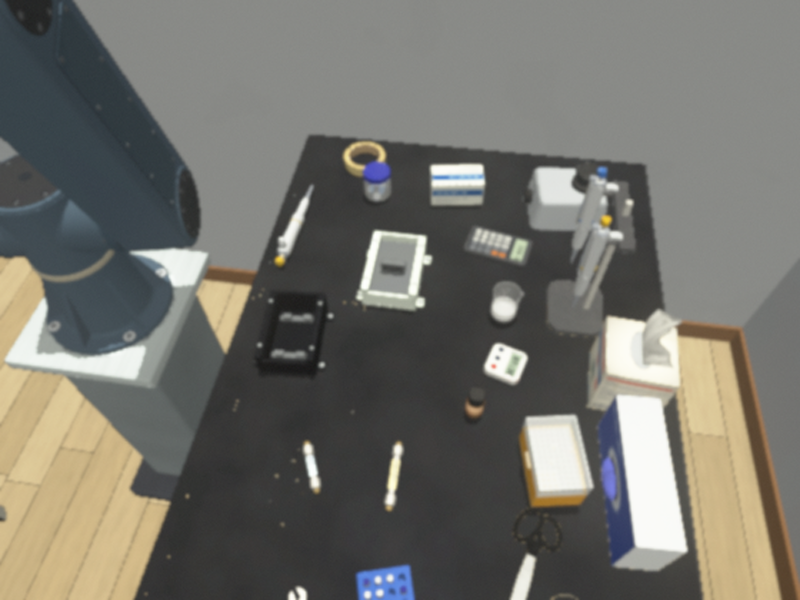

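Side view (800x600): the white case has its lid and grip bar at about (395,260), with the low end facing the viewer at (390,300). The black look-alike is at (293,335). The long column is at (395,475) and the short one at (312,467). The detections match, so I'll work out the case yaw and column axis from the pixel ends.

```bash
python3 - <<'E'
from h import *
p=arm.grab_frame("side")
for n,u,z in [("FL",(373,232),.054),("FR",(428,236),.054),("NR",(416,303),.054),("NL",(361,298),.054),("bar",(394,261),.06),("LcT",(399,443),.007),("LcB",(389,509),.007),("ScT",(308,442),.007),("ScB",(318,491),.007)]:
    print(n,np.round(onz(p,np.array(u)*.7,z)[:2],4))
w=arm.grab_frame("wrist");save(w,"w0.png");s=st()
T=R.from_quat(np.array(s["tcp_rot"])[[1,2,3,0]]).as_matrix()
print(np.round(T,3).tolist(),np.round(w["xyz"],3),np.round(rot(w),3).tolist(),w["mtx"])
E
```

```text
FL [0.5074 0.2179]
FR [0.6229 0.2227]
NR [0.6212 0.0493]
NL [0.5147 0.046 ]
bar [0.5642 0.1413]
LcT [ 0.6279 -0.2142]
LcB [ 0.6288 -0.3266]
ScT [ 0.4725 -0.2356]
ScB [ 0.509  -0.3154]
{'time': 1.2, 'joints': [-1.3276, 0.3507, 1.6518, 0.0, 1.1391, -0.0846], 'ee_pos': [0.1771, -0.5207, 0.2436], 'tcp_rot': [-0.0, 0.9866, 0.1632, 0.0], 'contact_force': [-0.5038, -0.3016, -0.7396], 'opening': 0.998, 'gripper_force': 0.0}
[[0.947, 0.322, 0.0], [0.322, -0.947, 0.0], [0.0, -0.0, -1.0]] [ 0.256 -0.495  0.386] [[0.321, -0.905, -0.28], [-0.947, -0.307, -0.095], [-0.0, 0.296, -0.955]] [[325.1922621    0.         272.36355972]
 [  0.         325.1922621  204.69348034]
 [  0.           0.           1.        ]]
```

jog_arm --pt "0 0 0.94 1 -1 0 93" --pt "0 0 0.94 1 -1 0 93" --pt "0 0 0.94 1 -1 0 93" --pt "0 0 0.94 1 -1 0 93" --pt "0 0 0 1 -1 0 93"

```text
time: 1.7
ee_pos: [0.3004, -0.3479, 0.2439]
tcp_rot: [0.0, 1.0, -0.002, 0.0]
contact_force: [0.5, -1.3, -0.7]
opening: 0.997
gripper_force: 0.0
```

jog_arm --pt "0 0 0 0.5 -1 0 93" --pt "0 0 0 0.5 -1 0 93" --pt "0 0 0 0.5 -1 0 93" --pt "0 0 0 0.5 -1 0 93" --pt "0 0 0 0.5 -1 0 93"

```text
time: 2.2
ee_pos: [0.3753, -0.1982, 0.2438]
tcp_rot: [0.0, 1.0, -0.0, 0.0]
contact_force: [0.6, -0.5, -0.8]
opening: 1.002
gripper_force: 0.0
```

jog_arm --pt "0 0 0 0.65 -1 0 93" --pt "0 0 0 0.65 -1 0 93" --pt "0 0 0 0.65 -1 0 93" --pt "0 0 0 0.65 -1 0 93" --pt "0 0 0 0.65 -1 0 93"

```text
time: 2.7
ee_pos: [0.4731, -0.048, 0.2438]
tcp_rot: [0.0, 1.0, -0.0, 0.0]
contact_force: [0.2, -0.7, 0.0]
opening: 0.996
gripper_force: 0.0
```

jog_arm --pt "0 0 0 0.75 -1 0 93" --pt "0 0 0 0.75 -1 0 93" --pt "0 0 0 0.75 -1 0.2 93" --pt "0 0 0 0.75 -1 0.2 93" --pt "0 0 0 0.2 0 0 93"

```text
time: 3.2
ee_pos: [0.5695, 0.0734, 0.2306]
tcp_rot: [-0.0, 1.0, 0.001, -0.0]
contact_force: [-1.1, -0.4, -1.3]
opening: 1.002
gripper_force: 0.0
```

```bash
python3 - <<'E'
from h import *
s=st()
p=arm.grab_frame("wrist")
for t,z in dict(lid_grip=.054,lid=.038,case_lip=.04,case=.03,long_column_mid=.007).items():
    for d in arm.look_for(t,p)[:2]:
        uv=(d["at"][1]*560,d["at"][0]*420);print(t,round(d["score"],2),np.round(uv),np.round(onz(p,uv,z,True),4)[:2])
cv2.imwrite("pics/w1.png",cv2.resize(cv2.cvtColor(p["frame"],cv2.COLOR_RGB2BGR),(800,600),interpolation=cv2.INTER_CUBIC))
np.savez("w1.npz",mtx=p["mtx"],xyz=p["xyz"],rotation=p["rotation"])
E
```

```text
{'time': 3.2, 'joints': [0.0469, 0.4081, 1.6014, 0.0006, 1.1328, 1.6149], 'ee_pos': [0.5695, 0.0734, 0.2306], 'tcp_rot': [-0.0003, 1.0, 0.0013, -0.0004], 'contact_force': [-1.1401, -0.3881, -1.3445], 'opening': 1.0016, 'gripper_force': 0.0}
lid_grip 0.97 [210. 192.] [0.5674 0.1373]
lid 0.57 [208. 194.] [0.5612 0.1426]
case_lip 0.96 [335. 298.] [ 0.4292 -0.0046]
case_lip 0.91 [200. 159.] [0.5997 0.1492]
case 0.85 [331. 299.] [ 0.4217 -0.0014]
case 0.83 [201. 156.] [0.6013 0.1496]
long_column_mid 0.98 [516. 145.] [ 0.6266 -0.2647]
```

View pics/w1.png

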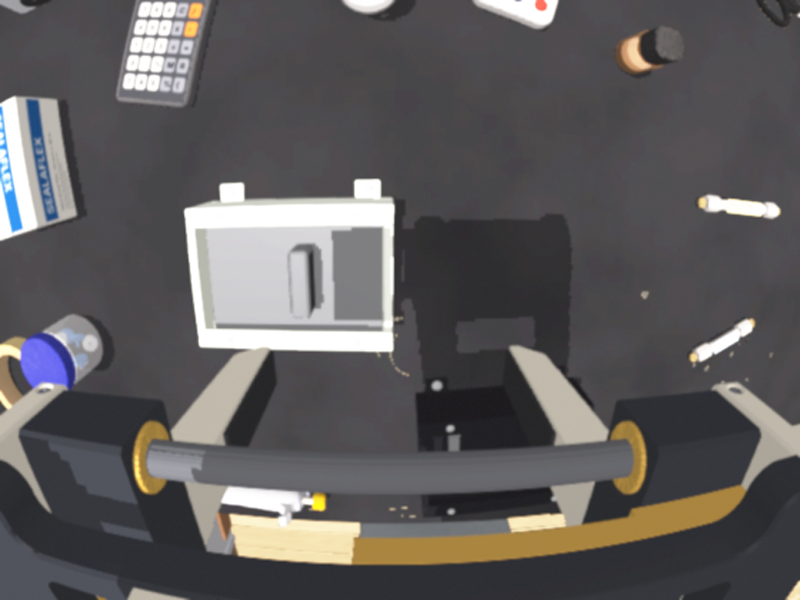

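Wrist view (800x600): the white case spans (187,200) to (394,350), with the low end on the right (world -y). The top of the grip bar runs (299,248) to (300,316), and the dark patch on the lid is shadow. The jar is at (65,360).

```bash
python3 - <<'E'
from h import *
p=dict(np.load("w1.npz"))
for n,u,z in [("TL",(187,208),.054),("TR",(394,200),.054),("BR",(393,350),.054),("BL",(201,348),.054),("bar a",(299,249),.066),("bar b",(300,316),.066),("lowtop",(394,270),.04),("railin L",(210,228),.054),("railin R",(382,228),.054),("railB L",(217,328),.054),("railB R",(382,329),.054),("LcT",(703,202),.007),("LcB",(777,211),.007),("jar base",(100,345),.0)]:
    print(n,np.round(onz(p,np.array(u)*.7,z,True)[:2],4))
E
```

```text
TL [0.6186 0.2212]
TR [0.6204 0.0698]
BR [0.5088 0.0701]
BL [0.5075 0.2228]
bar a [0.5887 0.1346]
bar b [0.5401 0.1365]
lowtop [0.5671 0.0695]
railin L [0.603  0.2036]
railin R [0.6008 0.078 ]
railB L [0.525  0.2063]
railB R [0.5258 0.0783]
LcT [ 0.6276 -0.2174]
LcB [ 0.628  -0.3266]
jar base [0.4809 0.3666]
```

jog_arm --pt "0 0 0 -0.06 -0.69 0.8 50" --pt "0 0 0 -0.06 -0.69 0.8 50" --pt "0 0 0 -0.05 -0.69 0.9 50" --pt "0 0 0 0 0 0.9 50" --pt "0 0 0 0 0 0.7 50"

```text
time: 4.0
ee_pos: [0.5627, 0.1324, 0.1076]
tcp_rot: [0.0, 1.0, -0.0, -0.0]
contact_force: [0.7, -0.1, 0.5]
opening: 0.617
gripper_force: 0.0
```

```bash
python3 - <<'E'
from h import *
s=st()
p=arm.grab_frame("wrist")
for t,z in dict(lid_grip=.054).items():
    for d in arm.look_for(t,p)[:2]:
        uv=(d["at"][1]*560,d["at"][0]*420);print(t,round(d["score"],2),np.round(uv),np.round(onz(p,uv,z,True),4)[:2])
cv2.imwrite("pics/w2.png",cv2.resize(cv2.cvtColor(p["frame"],cv2.COLOR_RGB2BGR),(800,600),interpolation=cv2.INTER_CUBIC))
E
```

```text
{'time': 4.0, 'joints': [0.1505, 0.5705, 1.6858, -0.0, 0.8859, 1.7217], 'ee_pos': [0.5627, 0.1324, 0.1076], 'tcp_rot': [0.0001, 1.0, -0.0002, -0.0003], 'contact_force': [0.6767, -0.083, 0.4711], 'opening': 0.6171, 'gripper_force': 0.0}
lid_grip 0.82 [256. 224.] [0.5727 0.1421]
```

View pics/w2.png

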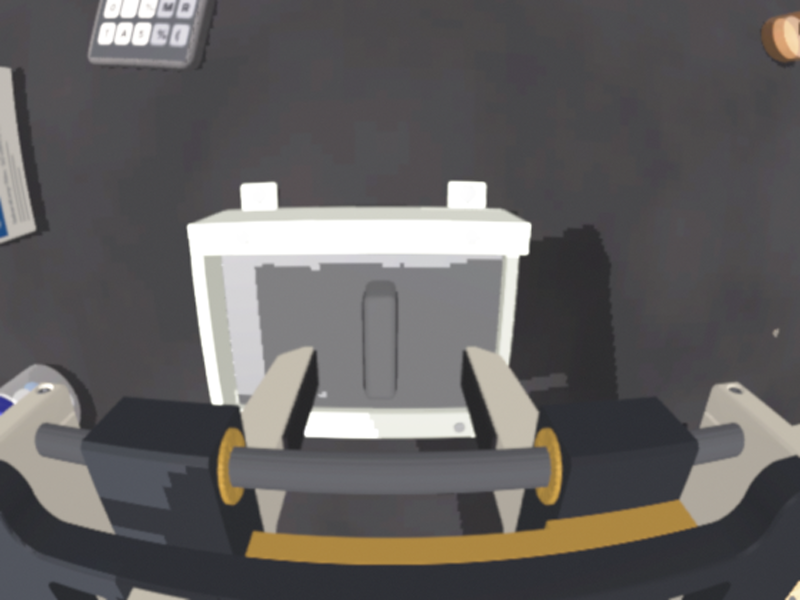

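Wrist view: the bar top runs (380,290) to (380,398), between fingertips at columns 318 and 462. It is about centred, with a +y shift of 3 mm left to make.

jog_arm --pt "0 0 0 0.07 -0.1 0.4 50" --pt "0 0 0 0 0 0.4 50" --pt "0 0 0 0 0 0.35 50" --pt "0 0 0 0 0 0.2 50" --pt "0 0 0 0 0 0 50"

```text
time: 4.6
ee_pos: [0.565, 0.1355, 0.0673]
tcp_rot: [0.0, 1.0, -0.0, -0.001]
contact_force: [-0.1, -0.7, 0.0]
opening: 0.538
gripper_force: 0.0
```

jog_arm --pt "0 0 0 0 0 0 8" --pt "0 0 0 0 0 0 8" --pt "0 0 0 0 0 0 8" --pt "0 0 0 0 0 0 8" --pt "0 0 0 0 0 0 8"

```text
time: 5.1
ee_pos: [0.5655, 0.1356, 0.0683]
tcp_rot: [-0.0, 1.0, -0.0, 0.0]
contact_force: [-0.5, 0.7, 1.0]
opening: 0.156
gripper_force: 0.3
```

jog_arm --pt "0 0 0 0 0 0 8" --pt "0 0 0 0 0 0 8" --pt "0 0 0 0 0 -0.1 8" --pt "0 0 0 0 0 -0.1 8" --pt "0 0 0 0 0 -0.1 8"

```text
time: 5.6
ee_pos: [0.5655, 0.1356, 0.0774]
tcp_rot: [0.0, 1.0, -0.0, -0.0]
contact_force: [-0.1, 0.5, -1.0]
opening: 0.151
gripper_force: 30.0
```

jog_arm --pt "0 0 0 0 0.2 0 8" --pt "0 0 0 0 0.3 0 8" --pt "0 0 0 0 0.4 0 8" --pt "0 0 0 0 0.4 0 8" --pt "0 0 0 0 0.4 0 8"

```text
time: 6.1
ee_pos: [0.5654, 0.0832, 0.077]
tcp_rot: [0.0, 1.0, -0.0, -0.0]
contact_force: [-0.5, -0.1, -1.3]
opening: 0.149
gripper_force: 30.0
```

jog_arm --pt "0 0 0 0 0.5 0 8" --pt "0 0 0 0 0.6 0 8" --pt "0 0 0 0 0.6 0 8" --pt "0 0 0 0 0.6 0 8" --pt "0 0 0 0 0.6 0 8"

```text
time: 6.6
ee_pos: [0.5653, -0.004, 0.0771]
tcp_rot: [0.0, 1.0, -0.0, 0.0]
contact_force: [0.4, -0.5, -0.6]
opening: 0.146
gripper_force: 30.0
```

jog_arm --pt "0 0 0 0 0.6 0 8" --pt "0 0 0 0 0.6 0 8" --pt "0 0 0 0 0.6 0 8" --pt "0 0 0 0 0.6 0 8" --pt "0 0 0 0 0.6 0 8"

```text
time: 7.1
ee_pos: [0.5651, -0.094, 0.0771]
tcp_rot: [0.0, 1.0, -0.0, 0.0]
contact_force: [0.4, -0.1, 0.3]
opening: 0.15
gripper_force: 30.0
```

```bash
python3 - <<'E'
from h import *
s=st()
p=arm.grab_frame("wrist")
cv2.imwrite("pics/w3.png",cv2.resize(cv2.cvtColor(p["frame"],cv2.COLOR_RGB2BGR),(800,600),interpolation=cv2.INTER_CUBIC))
np.savez("w3.npz",mtx=p["mtx"],xyz=p["xyz"],rotation=p["rotation"])
E
```

```text
{'time': 7.1, 'joints': [-0.2462, 0.6093, 1.713, -0.0, 0.8193, 1.3254], 'ee_pos': [0.5651, -0.094, 0.0771], 'tcp_rot': [0.0, 1.0, -0.0004, 0.0], 'contact_force': [0.4359, -0.1279, 0.2583], 'opening': 0.1499, 'gripper_force': 29.9991}
```

View pics/w3.png

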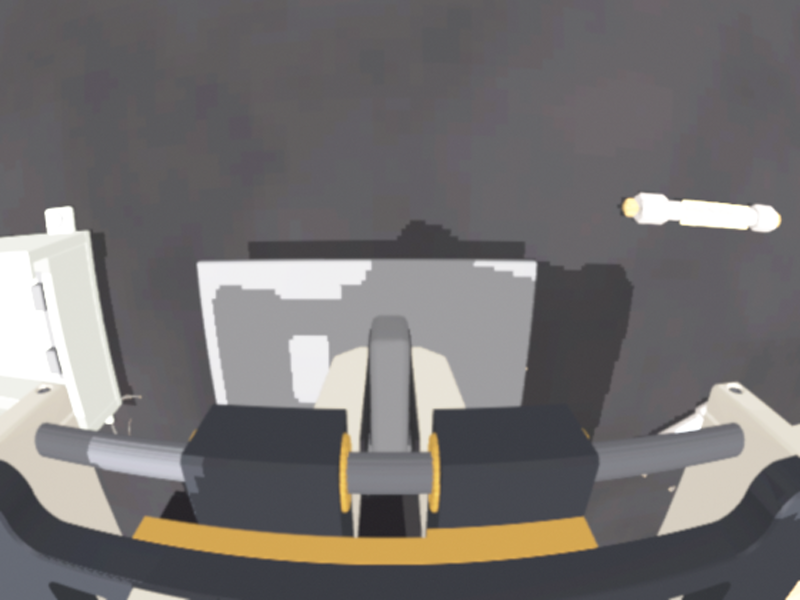

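The lid is fully out and level, with its corners at about (200,262) and (535,262). The case end is at (90,330) and the long column at (700,212), both clear. Lowering now.

jog_arm --pt "0 0 0 0 0.1 0.3 8" --pt "0 0 0 0 0.1 0.4 8" --pt "0 0 0 0 0 0.4 8" --pt "0 0 0 0 0 0.15 8" --pt "0 0 0 0 0 0 8"

```text
time: 7.65
ee_pos: [0.5648, -0.0978, 0.0384]
tcp_rot: [-0.0, 1.0, 0.0, -0.001]
contact_force: [0.4, 0.2, -1.0]
opening: 0.146
gripper_force: 30.0
```

jog_arm --pt "0 0 0 0 0 0.04 8" --pt "0 0 0 0 0 0.04 8" --pt "0 0 0 0 0 0.03 8" --pt "0 0 0 0 0 0.02 8" --pt "0 0 0 0 0 0 8"

```text
time: 8.15
ee_pos: [0.5654, -0.0984, 0.0358]
tcp_rot: [0.0, 1.0, -0.0, 0.0]
contact_force: [1.0, 0.2, -0.4]
opening: 0.147
gripper_force: 30.0
```

jog_arm --pt "0 0 0 0 0 0.02 8" --pt "0 0 0 0 0 0.02 8" --pt "0 0 0 0 0 0.02 8" --pt "0 0 0 0 0 0 8" --pt "0 0 0 0 0 0 8"

```text
time: 8.65
ee_pos: [0.5654, -0.0984, 0.0343]
tcp_rot: [0.0, 1.0, -0.0, 0.0]
contact_force: [-1.7, 0.2, 5.6]
opening: 0.147
gripper_force: 30.0
```

jog_arm --pt "0 0 0 0 0 0 40" --pt "0 0 0 0 0 0 40" --pt "0 0 0 0 0 0 40" --pt "0 0 0 0 0 0 40" --pt "0 0 0 0 0 -0.3 40"

```text
time: 9.15
ee_pos: [0.5648, -0.0983, 0.0423]
tcp_rot: [-0.0, 1.0, -0.0, -0.001]
contact_force: [0.6, 0.0, -0.1]
opening: 0.428
gripper_force: 0.0
```

jog_arm --pt "0 0 0 0 0 -0.7 40" --pt "0 0 0 0 0 -1 40" --pt "0 0 0 0.3 1 -0.8 40" --pt "0 0 0 0.3 1 -0.8 40" --pt "0 0 0 0.3 1 0 40"

```text
time: 9.65
ee_pos: [0.5942, -0.19, 0.1464]
tcp_rot: [0.001, 1.0, 0.0, 0.003]
contact_force: [0.0, -0.0, 0.3]
opening: 0.427
gripper_force: 0.0
```

jog_arm --pt "0 0 -1 0.3 0.8 0 40" --pt "0 0 -1 0.3 0.8 0 40" --pt "0 0 -1 0.2 0.7 0 40" --pt "0 0 -1 0 0 0 40" --pt "0 0 -1 0 0 0 40"

```text
time: 10.15
ee_pos: [0.622, -0.2558, 0.1424]
tcp_rot: [0.0, 0.976, 0.218, 0.0]
contact_force: [0.2, 0.7, 0.5]
opening: 0.43
gripper_force: 0.0
```

jog_arm --pt "0 0 -1 0 0 0 40" --pt "0 0 -1 0 0 0 40" --pt "0 0 -1 0 0 0 40" --pt "0 0 -1 0 0 0 40" --pt "0 0 -1 0 0 0 40"

```text
time: 10.65
ee_pos: [0.6219, -0.2552, 0.1426]
tcp_rot: [0.0, 0.906, 0.424, 0.0]
contact_force: [-0.1, 0.4, 0.3]
opening: 0.43
gripper_force: 0.0
```

jog_arm --pt "0 0 -1 0 0 0 40" --pt "0 0 -1 0 0 0 40" --pt "0 0 -1 0 0 0 40" --pt "0 0 -1 0 0 0 40" --pt "0 0 -1 0 0 0 40"

```text
time: 11.15
ee_pos: [0.622, -0.2552, 0.1426]
tcp_rot: [0.0, 0.792, 0.61, 0.0]
contact_force: [0.2, 0.1, -0.4]
opening: 0.43
gripper_force: 0.0
```

jog_arm --pt "0 0 -1 0 0 0 40" --pt "0 0 -1 0 0 0 40" --pt "0 0 -1 0 0 0 40" --pt "0 0 0 0 0 0 40" --pt "0 0 0 0 0 0 40"

```text
time: 11.65
ee_pos: [0.622, -0.2552, 0.1423]
tcp_rot: [0.0, 0.708, 0.706, 0.0]
contact_force: [0.4, -0.6, 0.5]
opening: 0.429
gripper_force: 0.0
```

```bash
python3 - <<'E'
from h import *
s=st()
p=arm.grab_frame("wrist")
for t,z in dict(long_column_mid=.007,lid=.002).items():
    for d in arm.look_for(t,p)[:2]:
        uv=(d["at"][1]*560,d["at"][0]*420);print(t,round(d["score"],2),np.round(uv),np.round(onz(p,uv,z,True),4)[:2])
cv2.imwrite("pics/w4.png",cv2.resize(cv2.cvtColor(p["frame"],cv2.COLOR_RGB2BGR),(800,600),interpolation=cv2.INTER_CUBIC))
np.savez("w4.npz",mtx=p["mtx"],xyz=p["xyz"],rotation=p["rotation"])
E
```

```text
{'time': 11.65, 'joints': [-0.4586, 0.6758, 1.3906, -0.0, 1.0749, -0.4557], 'ee_pos': [0.622, -0.2552, 0.1423], 'tcp_rot': [0.0001, 0.7081, 0.7061, 0.0], 'contact_force': [0.3603, -0.6046, 0.5072], 'opening': 0.4288, 'gripper_force': 0.0}
long_column_mid 0.72 [280. 213.] [ 0.6294 -0.2667]
lid 0.8 [204.  46.] [ 0.5644 -0.1167]
```

View pics/w4.png

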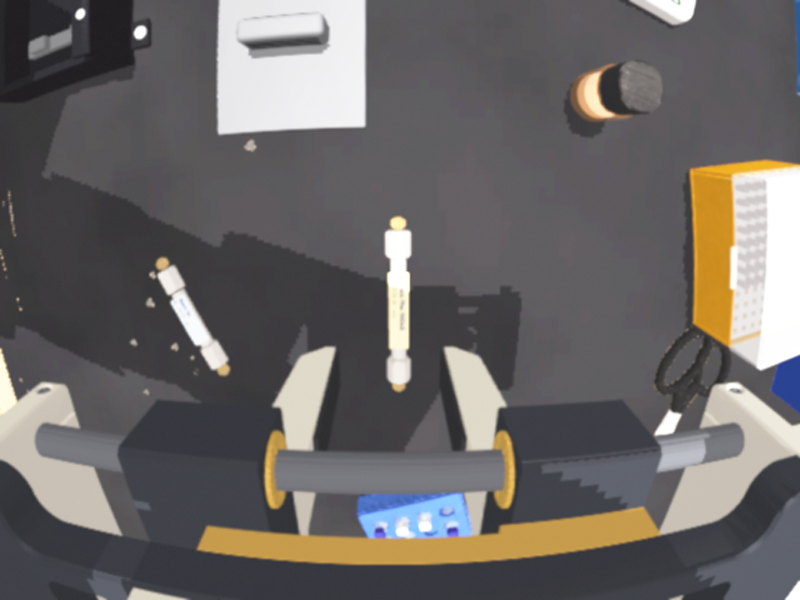

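Wrist view: the long column runs (398,217) to (398,391), aligned with the tool. The lid lies flat with its bar up at (283,30). The short column is at (190,318).

```bash
python3 - <<'E'
from h import *
p=dict(np.load("w4.npz"))
for n,u in [("T",(398,217)),("B",(399,391)),("fitT",(398,228)),("fitB",(399,383))]: print(n,np.round(onz(p,np.array(u)*.7,.007,True)[:2],4))
E
```

```text
T [ 0.6281 -0.2115]
B [ 0.6291 -0.3291]
fitT [ 0.6281 -0.2182]
fitB [ 0.629  -0.3229]
```

jog_arm --pt "0 0 0 -0.25 0.11 0.9 40" --pt "0 0 0 -0.25 0.11 0.9 40" --pt "0 0 0 0 0 0.9 40" --pt "0 0 0 0 0 0.6 40" --pt "0 0 0 0 0 0.2 40"

```text
time: 12.3
ee_pos: [0.6277, -0.2697, 0.035]
tcp_rot: [-0.001, 0.707, 0.707, -0.0]
contact_force: [0.0, -0.1, -0.1]
opening: 0.433
gripper_force: 0.0
```

jog_arm --pt "0 0 0 0 0 0.2 40" --pt "0 0 0 0 0 0.12 40" --pt "0 0 0 0 0 0 40" --pt "0 0 0 0 0 0 5" --pt "0 0 0 0 0 0 5"

```text
time: 12.8
ee_pos: [0.6289, -0.2703, 0.028]
tcp_rot: [0.0, 0.707, 0.707, 0.0]
contact_force: [-0.0, 0.2, 0.1]
opening: 0.308
gripper_force: 0.0
```

jog_arm --pt "0 0 0 0 0 0 5" --pt "0 0 0 0 0 0 5" --pt "0 0 0 0 0 0 5" --pt "0 0 0 0 0 0 5" --pt "0 0 0 0 0 0 5"

```text
time: 13.3
ee_pos: [0.6286, -0.2702, 0.0275]
tcp_rot: [0.0, 0.707, 0.707, -0.0]
contact_force: [-0.5, 0.7, 2.6]
opening: 0.093
gripper_force: 30.0
```

jog_arm --pt "0 0 0 0 0 -0.3 5" --pt "0 0 0 0 0 -0.6 5" --pt "0 0 0 0 0 -1 5" --pt "0 0 0 0 0 -1 5" --pt "0 0 0 0 0 -1 5"

```text
time: 13.8
ee_pos: [0.6286, -0.2702, 0.1471]
tcp_rot: [0.001, 0.707, 0.707, 0.0]
contact_force: [0.0, -0.4, -1.7]
opening: 0.094
gripper_force: 30.0
```

```bash
python3 - <<'E'
from h import *
s=st()
p=arm.grab_frame("wrist")
q=arm.grab_frame("side")
u=proj(q,s["ee_pos"]).astype(int);print(u)
a=p["frame"][100:330,150:410];b=q["frame"][u[1]-60:u[1]+60,u[0]-70:u[0]+70]
a=cv2.resize(a,(400,354),interpolation=cv2.INTER_CUBIC);b=cv2.resize(b,(400,354),interpolation=cv2.INTER_CUBIC)
cv2.imwrite("pics/w5.png",cv2.cvtColor(np.hstack([a,b]),cv2.COLOR_RGB2BGR))
np.savez("w5.npz",mtx=p["mtx"],xyz=p["xyz"],rotation=p["rotation"])
E
```

```text
{'time': 13.8, 'joints': [-0.474, 0.6909, 1.3501, 0.0, 1.0995, -0.4736], 'ee_pos': [0.6286, -0.2702, 0.1471], 'tcp_rot': [0.0005, 0.7072, 0.707, 0.0002], 'contact_force': [0.0447, -0.3861, -1.6554], 'opening': 0.0943, 'gripper_force': 29.995}
[274 309]
```

View pics/w5.png

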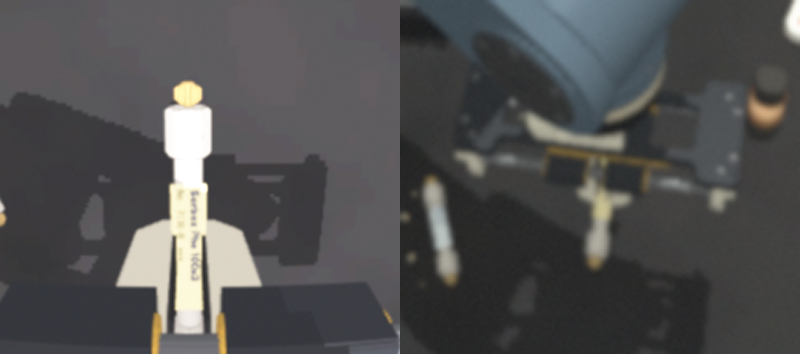

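jog_arm --pt "0 0 0 0.5 -0.1 0 5" --pt "0 0 0 1 -0.2 0 5" --pt "0 0 0 1 -0.2 0 5" --pt "0 0 0 1 -0.2 0 5" --pt "0 0 0 1 -0.2 0 5"

```text
time: 14.4
ee_pos: [0.6, -0.1328, 0.1429]
tcp_rot: [-0.001, 0.707, 0.707, -0.001]
contact_force: [-0.2, 0.2, -1.9]
opening: 0.095
gripper_force: 30.0
```

jog_arm --pt "0 0 0 1 -0.2 0 5" --pt "0 0 0 1 -0.2 0 5" --pt "0 0 0 1 -0.2 0 5" --pt "0 0 0 1 -0.2 0 5" --pt "0 0 0 1 -0.2 0 5"

```text
time: 14.9
ee_pos: [0.5698, 0.0169, 0.1431]
tcp_rot: [-0.001, 0.707, 0.707, -0.001]
contact_force: [-0.4, -0.0, -0.7]
opening: 0.091
gripper_force: 30.0
```

jog_arm --pt "0 0 0 1 -0.2 0 5" --pt "0 0 0 1 -0.06 0 5" --pt "0 0 0 1 0 0 5" --pt "0 0 0 0.87 0 0 5" --pt "0 0 0 0.5 0 0 5"

```text
time: 15.4
ee_pos: [0.5623, 0.1481, 0.1432]
tcp_rot: [-0.001, 0.707, 0.708, -0.001]
contact_force: [-0.5, 0.4, -1.0]
opening: 0.091
gripper_force: 30.0
```

```bash
python3 - <<'E'
from h import *
p=dict(np.load("w5.npz"))
e=(150+188*.65,100+82*.65)
for z in(.117,.127,.137): print(z,np.round(onz(p,e,z,True),4))
s=st()
p=arm.grab_frame("wrist")
cv2.imwrite("pics/w6.png",cv2.resize(cv2.cvtColor(p["frame"],cv2.COLOR_RGB2BGR),(800,600),interpolation=cv2.INTER_CUBIC))
np.savez("w6.npz",mtx=p["mtx"],xyz=p["xyz"],rotation=p["rotation"])
E
```

```text
0.117 [ 0.6292 -0.2126  0.117 ]
0.127 [ 0.6292 -0.2111  0.127 ]
0.137 [ 0.6292 -0.2097  0.137 ]
{'time': 15.4, 'joints': [0.1774, 0.5262, 1.6549, 0.0003, 0.9627, 0.1759], 'ee_pos': [0.5623, 0.1481, 0.1432], 'tcp_rot': [-0.0008, 0.7067, 0.7075, -0.0009], 'contact_force': [-0.4788, 0.3846, -1.0072], 'opening': 0.0911, 'gripper_force': 29.995}
```

View pics/w6.png

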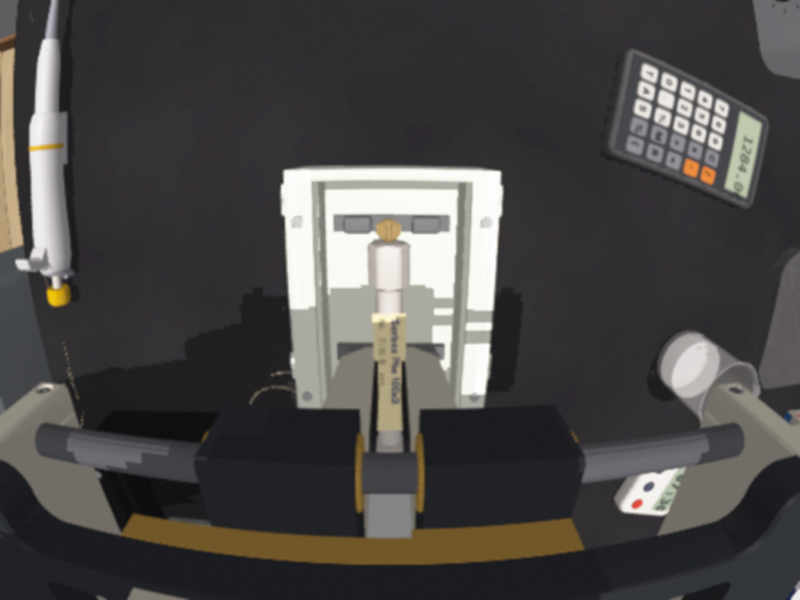

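Wrist view: the case is open. The far cradle's notch is between (372,225) and (412,225), and the column's far end is at (388,232). The case top edges at row 172 are columns 283 and 502.

```bash
python3 - <<'E'
from h import *
p=dict(np.load("w6.npz"))
for n,u,z in [("TL",(283,172),.054),("TR",(502,172),.054),("L",(292,350),.054),("R",(495,350),.054),("notchL",(372,219),.019),("notchR",(411,219),.019),("crL",(333,217),.019),("crR",(450,217),.019),("cr2L",(338,346),.019),("cr2R",(444,346),.019),("colend",(388,222),.1227)]:
    print(n,np.round(onz(p,np.array(u)*.7,z,True)[:2],4))
E
```

```text
TL [0.5094 0.2219]
TR [0.6193 0.2221]
L [0.5089 0.1253]
R [0.6214 0.1253]
notchL [0.5527 0.1922]
notchR [0.5752 0.1923]
crL [0.5301 0.1936]
crR [0.5979 0.1937]
cr2L [0.5305 0.1126]
cr2R [0.5971 0.1127]
colend [0.5624 0.206 ]
```

jog_arm --pt "0 0 0 -0.07 0.07 0.5 5" --pt "0 0 0 0 0 0.8 5" --pt "0 0 0 0 0 0.8 5" --pt "0 0 0 0 0 0.6 5" --pt "0 0 0 0 0 0.3 5"

```text
time: 15.95
ee_pos: [0.5647, 0.1423, 0.0515]
tcp_rot: [-0.001, 0.708, 0.707, -0.002]
contact_force: [0.7, -0.8, -1.9]
opening: 0.091
gripper_force: 30.0
```

jog_arm --pt "0 0 0 0 0 0.15 5" --pt "0 0 0 0 0 0.1 5" --pt "0 0 0 0 0 0.08 5" --pt "0 0 0 0 0 0.04 5" --pt "0 0 0 0 0 0 5"

```text
time: 16.45
ee_pos: [0.5661, 0.1439, 0.0435]
tcp_rot: [0.0, 0.707, 0.707, 0.0]
contact_force: [-1.2, 0.8, -1.5]
opening: 0.091
gripper_force: 30.0
```

jog_arm --pt "0 0 0 0.07 -0.05 0.04 5" --pt "0 0 0 0 0 0.04 5" --pt "0 0 0 0 0 0.03 5" --pt "0 0 0 0 0 0.02 5" --pt "0 0 0 0 0 0 5"

```text
time: 16.95
ee_pos: [0.5645, 0.1459, 0.0393]
tcp_rot: [-0.0, 0.707, 0.707, -0.0]
contact_force: [-0.7, 0.0, -2.2]
opening: 0.092
gripper_force: 30.0
```

jog_arm --pt "0 0 0 0 0 0.02 5" --pt "0 0 0 0 0 0.02 5" --pt "0 0 0 0 0 0 5" --pt "0 0 0 0 0 0 5" --pt "0 0 0 0 0 0 5"

```text
time: 17.45
ee_pos: [0.5646, 0.146, 0.0384]
tcp_rot: [0.0, 0.707, 0.707, 0.0]
contact_force: [-2.6, -0.3, 5.4]
opening: 0.089
gripper_force: 30.0
```

Contact came at the expected height, so I'll release, lift and check.

jog_arm --pt "0 0 0 0 0 0 28" --pt "0 0 0 0 0 0 28" --pt "0 0 0 0 0 0 28" --pt "0 0 0 0 0 0 28" --pt "0 0 0 0 0 -0.2 28"

```text
time: 17.95
ee_pos: [0.5641, 0.1459, 0.0437]
tcp_rot: [-0.0, 0.707, 0.707, -0.001]
contact_force: [0.5, -0.5, -0.4]
opening: 0.301
gripper_force: 0.0
```

jog_arm --pt "0 0 0 0 0 -0.5 28" --pt "0 0 0 0 0 -0.8 28" --pt "0 0 0 0 0 -1 28" --pt "0 0 0 -0.7 0 -1 28" --pt "0 0 0 -0.7 0 -1 28"

```text
time: 18.45
ee_pos: [0.5644, 0.1037, 0.1756]
tcp_rot: [0.0, 0.707, 0.707, 0.0]
contact_force: [0.7, 0.1, 0.9]
opening: 0.3
gripper_force: 0.0
```

jog_arm --pt "0 0 0 -0.9 0 -1 28" --pt "0 0 0 -0.9 0 0 28" --pt "0 0 0 -0.5 0 0 28" --pt "0 0 0 0 0 0 28" --pt "0 0 0 0 0 0 28"

```text
time: 18.95
ee_pos: [0.5642, 0.0355, 0.2028]
tcp_rot: [-0.0, 0.707, 0.707, -0.0]
contact_force: [0.4, 0.1, 0.3]
opening: 0.301
gripper_force: 0.0
```

```bash
python3 - <<'E'
from h import *
s=st()
p=arm.grab_frame("wrist")
for t,z in dict(long_column_mid=.018,short_column_mid=.007,lid_grip=.02,beaker_mid=.035,case_seat=.018).items():
    for d in arm.look_for(t,p)[:2]:
        uv=(d["at"][1]*560,d["at"][0]*420);print(t,round(d["score"],2),np.round(uv),np.round(onz(p,uv,z,True),4)[:2])
cv2.imwrite("pics/w7.png",cv2.resize(cv2.cvtColor(p["frame"],cv2.COLOR_RGB2BGR),(800,600),interpolation=cv2.INTER_CUBIC))
E
```

```text
{'time': 18.95, 'joints': [-0.0197, 0.4234, 1.6527, 0.0003, 1.0663, -0.0192], 'ee_pos': [0.5642, 0.0355, 0.2028], 'tcp_rot': [-0.0004, 0.7074, 0.7069, -0.0002], 'contact_force': [0.3578, 0.1167, 0.2627], 'opening': 0.3015, 'gripper_force': 0.0}
long_column_mid 0.95 [272.  83.] [0.5641 0.1424]
short_column_mid 0.46 [273. 272.] [ 0.5652 -0.0703]
lid_grip 0.96 [273. 272.] [ 0.5653 -0.0636]
beaker_mid 0.79 [483. 145.] [0.7983 0.0908]
case_seat 0.97 [266.  77.] [0.559  0.1485]
case_seat 0.89 [122. 232.] [ 0.3883 -0.0161]
```

View pics/w7.png

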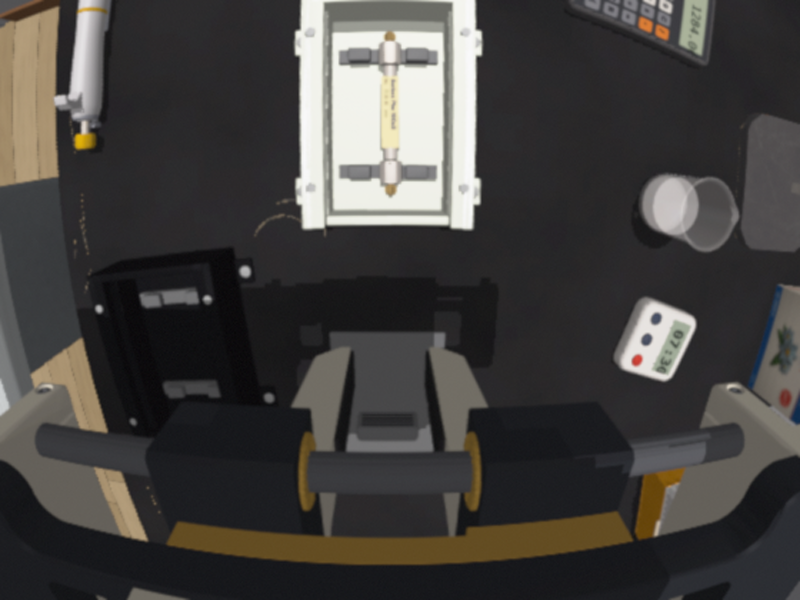

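The column sits in both notches, at (390,55) and (390,172). The lid lies flat with its bar up at (387,425), and the beaker is where it was. Handing in.

```bash
python3 -c "
from station import arm
print(arm.close_job())"
```

```text
the job is handed in; nothing more can be done
None
```

The lid is off and lying flat on the bench with its grip bar up, the longer column rests in both cradle notches of the white case, and the job was handed in at about 19 s; the verdict was not shown.

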